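Clamp a stuck reagent bottle by three clicks and keep holding

ROBOT

A 6-joint arm with a two-finger parallel gripper is mounted at the origin on a cart in front of the work surface, level with it; the furniture and walls round the work are solid. World frame = base frame: x ahead of the robot, y to its left, z up, the work surface at z = 0. Lengths are in m, angles in rad, forces in N, time in s.
With the tool pointing down it reaches from about 0.25 to 0.775 m from the base axis. Payload 4 kg.
Tool frame: the origin (TCP) lies at the very end of the fingers, on their centre line; the grasp point (between the pads) lies 19 mm behind it (robot.tcp_to_grasp is the distance from the TCP to the grasp point, in m); z points along the fingers, y is the line along which they close (so a half turn about z gives the same grasp; the last joint's range is limited). The gripper opens to 94 mm and grips with 3 to 60 N. Pads are 16 mm wide; open, the fingers measure 119 mm over their backs; the gripper's body (75 mm by 177 mm) begins 78 mm behind the grasp point.
Start: joints at [-1.329, 0.087, 1.371, -0, 1.684, -0.103], TCP at [0.186, -0.518, 0.206] pointing down, gripper open.
Joint ranges: [-3.1, 3.1], [-0.76, 2.03], [0.27, 2.55], [-1.08, 4.22], [0.17, 2.65], [-2.57, 2.57]. Speed limits (rad/s): [2.79, 2.79, 3.14, 3.14, 3.14, 3.14].

INTERFACE

Orientations are given as [roll, pitch, yaw] about the fixed x, y, z axes, in that order (R = Rz(yaw) Ry(pitch) Rx(roll)).
In Python, from bench import robot gives the robot as it stands.
- The arm moves only by the shell command python3 nudge.py, which reads ROWS from standard input. ROWS is a JSON list of rows, 1 to 20 of them, each of 5 numbers: the finger opening in m, then dx, dy, dz in m, then a turn about the tool's z in rad; each row shifts and turns the commanded pose from where the row before left it, along the tool's axes as they then stand; what a row does not reach is not made up. A row lasts 1/12 s, in which the tool goes at most 0.0417 m and 0.125 rad, less where a joint would pass 70% of its speed; a pose out of reach is approached as far as the arm can. The fingers move at their own pace and stop on an object; the grip force is fixed at half the most. Time passes only in rows, so rows that do not move let the fingers close. It prints the time, the measured TCP pose, the force, the opening and the grip force at its end. Input that does not fit is refused with a message, and nothing moves.
- robot.get_obs(): the state, without advancing time (a new reading comes with each control period).
- robot.snapshot(name): name is "side" or "top" or "wrist"; returns a dict with "color" (480x640x3 uint8, blue, green, red), "fx", "fy", "cx", "cy" (pixels), "extrinsics" (4x4, takes a point from world to camera coordinates). Camera axes: x right, y down, z forward; pixel columns grow to the right and rows downward; lengths in m; the calibration is good to about 2 mm. A picture is of the moment at which its call begins. There is no depth.
- robot.close_job(): hands the job in; it is judged then, once.
The state is a dict: "time": time; "joint_positions": joint angles; "qvel": joint speeds; "joint_torque": joint torques, N m; "tool_pos": TCP position; "ee_rot": TCP orientation; "wrist_force": force on the tool from outside, world axes, zero at the start; "wrist_torque": the same for the moment, N m; "width": finger opening in m; "finger_force": force on a finger pad.
Only numpy, scipy, OpenCV 4.12 (cv2) and the standard library are available. Lean on these libraries where they do the work, as an engineer would, in place of code of your own. Each camera call takes 0.05 s, during which the arm holds its last target. There are 200 camera calls.

TASK

The small round reagent bottle has fallen over: stand it upright on the mat of the bottle clamp, between the vee jaw and the sliding jaw, and let go of it. Then swing the clamp's lever away from its rest by exactly three clicks, no further, and finish while still holding the lever there with the bottle gripped, because I am about to twist off its stuck cap and the lever springs open if it is let go. Do not drop the bottle, and leave the brown glass bottle that stands close by where it is.

Things in the scene. Friction and masses are not known exactly. Their poses are not given: they have to be found in the camera images.
- bottle: the fallen reagent bottle, plain round, cream with a red screw cap, 105 mm tall, body 58 mm across up to 98 mm, cap 31 mm across; 0.11 to 0.23 kg. It starts lying on its side with the cap towards the robot. Origin: centre of its underside; z runs up the bottle to the cap. Rigid; can be gripped anywhere round its body
- clamp: bench bottle clamp, fixed, painted grey bed 188 x 166 mm, top 12 mm high. Origin: on the worktop under the bottle's seat; x is the way the sliding jaw closes, z up. The vee jaw stands at its +x end (60 mm high, +-25 mm wide), open to -x. The lever turns about a vertical axis at x -85, y +41 mm; the bed reaches from x -129 to +59 and y -49 to +117 mm
- seat (a point): the seat: top of the black rubber mat (14 mm above the worktop), at the place of the bottle's axis once it is pressed into the vee; axes as the clamp's. With the lever at rest the gap to the sliding jaw is 16 mm more than the bottle needs, so a bottle may be set down from 0 to 16 mm towards -x and up to 8 mm off sideways; the jaw then pushes it home
- jaw: sliding jaw, 36 mm wide, 16 to 40 mm high, sprung by 28 mm on the carriage that the lever drives (40 mm per rad towards the vee). It meets a bottle in the vee after 0.40 rad of lever swing and presses it with about 9 to 16 N at the third click. Origin: that of the clamp, moving with the jaw along x
- lever: the clamp's lever, a steel bar 16 mm wide, 40 to 48 mm high. Origin on its axis, 40 mm above the worktop; the handle points along its -y, the pawl along +y; z up. It rests against a stop at -0.37 rad to the clamp's yaw, swings 1.0 rad counter-clockwise seen from above (handle away from the robot), and a strong spring brings it back whenever it is let go: no notch keeps it
- grip (a point): middle of the upright black handle grip on the lever's end: a round post 20 mm across, 48 to 95 mm above the worktop (this point at 74 mm), 160 mm from the lever's axis; it can be pinched from above or pushed from its near side
- quadrant: toothed steel quadrant screwed to the bed, origin on the lever's axis 12 mm above the worktop. Set with up to 0.08 rad more or less yaw than the clamp, so the clicks come at other lever angles each time. Four round teeth, 0.2 rad (11 mm) apart, at -0.19, 0.01, 0.21 and 0.41 rad (counter-clockwise, from its +y); the notch after the third tooth is at 0.31 rad
- pawl_tip (a point): tip of the sprung pawl under the lever's tail, 57.8 mm from the axis, running over the teeth from the -0.37 rad side. Each tooth is a click: pushing at the handle takes about 5 N at first (6 to 7 N once the jaw presses the bottle); every tooth raises it by 2 to 5 N and then drops it by 5 to 7 N as the pawl falls into the next notch; over 15 N is never needed
- amber: brown glass bottle with black cap, 64 mm across, 118 mm tall, standing close by, between the clamp and the back right; stays where it is. Origin: centre of its underside

How it is judged:
By the outcome, as a careful person would: the job done as asked, in the order asked, and still so for the second after the job is handed in, while the arm keeps its last pose, push and grip.
It also fails if it takes over 67 s, if anything falls off the work surface, if the arm or the gripper's body presses on something with over 40 N, if the wrist force passes 120 N, or if a joint passes its speed limit or range.

## Working session

There is one attempt and no reset: what is moved stays moved. The work goes in short steps, Python scripts to look and compute and a shell command to move; the robot and the scene stay as the last step left them, time stands still between calls to the robot, and variables do not carry over. Pictures are saved under pics/ and viewed, at most 10 in all, crops included, and the job is handed in when it is done.

```bash
ls; mkdir -p pics
python3 - <<'E'
from bench import robot
import cv2,numpy as np
for n in("side","top"):
    s=robot.snapshot(n); cv2.imwrite(f"pics/{n}0.png",s["color"]); print(n,s["fx"],s["cx"],s["cy"],np.round(s["extrinsics"],3).tolist())
o=robot.get_obs();print(o["time"],o["tool_pos"],o["ee_rot"],o["width"])
E
```

```text
bench.py
nudge.py
pics
side 565.4380017935299 320.60570798809556 246.7126667481011 [[-0.825, -0.565, 0.0, 0.355], [-0.492, 0.717, -0.494, 0.448], [0.279, -0.407, -0.87, 0.895], [0.0, 0.0, 0.0, 1.0]]
top 457.82269427418964 321.7402283601054 234.12224380961592 [[-0.02, -1.0, -0.004, -0.177], [-0.982, 0.02, -0.188, 0.573], [0.188, 0.001, -0.982, 0.906], [0.0, 0.0, 0.0, 1.0]]
0.1 [ 0.1857467  -0.51716332  0.20445863] [-3.13964840e+00 -1.55906315e-04  3.44718657e-01] 0.0940399153557388
```

View pics/side0.png

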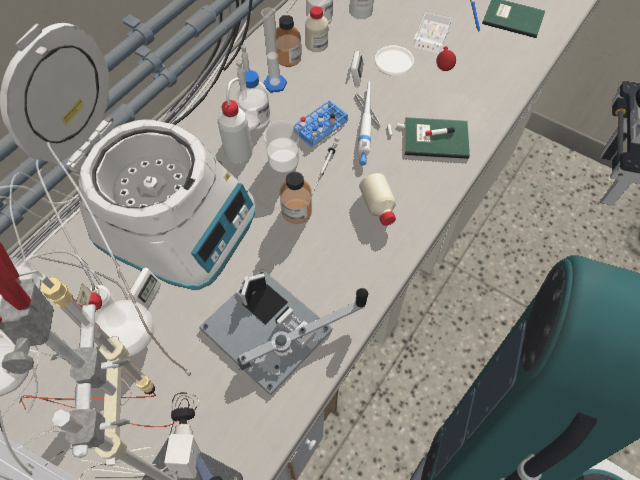

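View pics/top0.png

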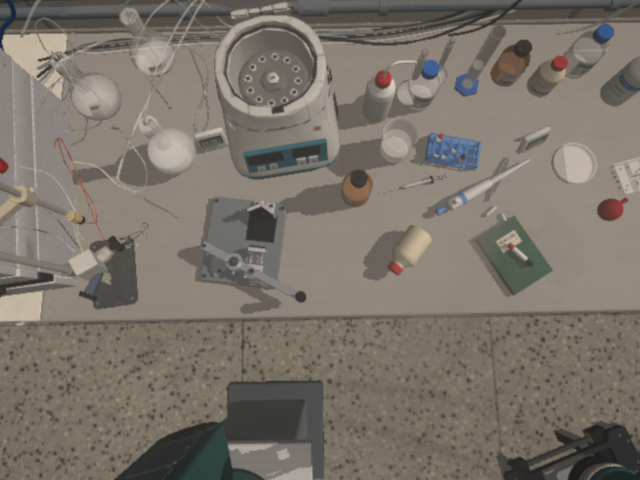

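Side view: fallen bottle at (380,195) with its cap at (388,217), amber at (296,198), clamp centred near (266,330) and handle grip top at (361,297). In the top view these are the bottle at (411,248), the amber at (357,188), the clamp at (243,242) and the grip top at (301,297). Next I'll enlarge the clamp and bottle.

Run:
```python
import cv2,numpy as np
t=cv2.imread("pics/top0.png");s=cv2.imread("pics/side0.png")
a=cv2.resize(t[190:305,190:315],None,fx=4,fy=4,interpolation=cv2.INTER_CUBIC) # 500x460
b=cv2.resize(s[265:395,195:375],None,fx=4,fy=4,interpolation=cv2.INTER_CUBIC)
cv2.imwrite("pics/ct.png",a);cv2.imwrite("pics/cs.png",b)
for n,im in(("top",t),("side",s)):
    h=cv2.cvtColor(im,cv2.COLOR_BGR2HSV)
    win={"top":(375,215,440,285),"side":(350,165,405,230)}[n]
    x0,y0,x1,y1=win;H=h[y0:y1,x0:x1].astype(int)
    red=((H[...,0]<8)|(H[...,0]>172))&(H[...,1]>130)&(H[...,2]>90)
    cream=(H[...,0]>15)&(H[...,0]<35)&(H[...,1]>40)&(H[...,2]>130)
    for k,m in(("red",red),("cream",cream)):
        m=cv2.morphologyEx(m.astype(np.uint8),cv2.MORPH_OPEN,np.ones((3,3)))
        c=max(cv2.findContours(m,0,2)[0],key=cv2.contourArea)
        r=cv2.minAreaRect(c);M=cv2.moments(c);print(n,k,M["m00"],M["m10"]/M["m00"]+x0,M["m01"]/M["m00"]+y0,np.round(cv2.boxPoints(r)+[x0,y0],1).tolist())
```

```text
top red 43.0 396.06976744186045 267.90697674418607 [[390.5, 266.5], [394.5, 262.5], [401.5, 269.5], [397.5, 273.5]]
top cream 763.0 415.11293141109655 245.7948885976409 [[391.6, 259.4], [416.4, 224.0], [435.2, 237.1], [410.4, 272.6]]
side red 133.5 387.28714107365795 217.91136079900124 [[378.4, 215.8], [391.2, 209.4], [396.4, 219.8], [383.6, 226.2]]
side cream 384.5 376.3649761595145 198.81837884698743 [[351.5, 192.8], [366.9, 175.2], [397.4, 201.8], [382.0, 219.5]]
```

View pics/ct.png

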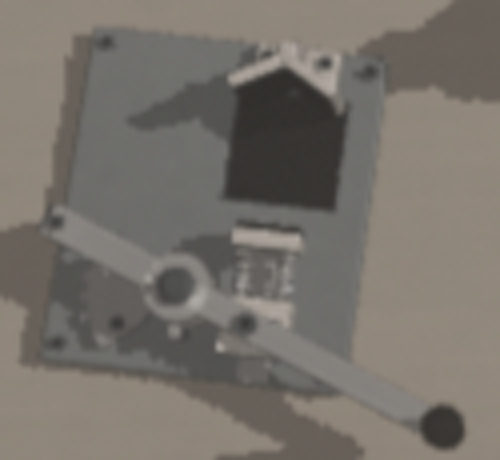

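View pics/cs.png

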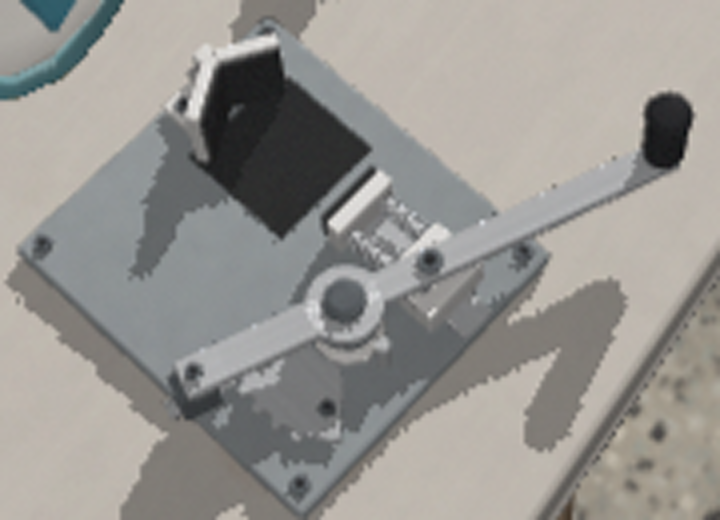

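The top crop shows the mat between the vee jaw at its top and the sliding jaw. The lever pivot is at crop (175,286), the grip top at (442,427) and the bed corners at (93,28), (385,60) and (38,362). In the side crop the pivot is at (343,300), the grip top at (668,108) and the near mat corners at (283,238) and (372,150).

```bash
cat > h.py <<'E'
import numpy as np
C={"side":(565.438,320.606,246.713),"top":(457.823,321.740,234.122)}
def setup():
    from bench import robot
    return {n:robot.snapshot(n) for n in("side","top")}
def ray(s,p):
    E=np.array(s["extrinsics"]);R=E[:3,:3];d=R.T@np.array([(p[0]-s["cx"])/s["fx"],(p[1]-s["cy"])/s["fy"],1]);return -R.T@E[:3,3],d/np.linalg.norm(d)
def plane(s,p,z):
    o,d=ray(s,p);return o+d*(z-o[2])/d[2]
def tri(a,p,b,q):
    o1,d1=ray(a,p);o2,d2=ray(b,q)
    t=np.linalg.lstsq(np.c_[d1,-d2],o2-o1,rcond=None)[0]
    x,y=o1+t[0]*d1,o2+t[1]*d2
    return (x+y)/2,np.linalg.norm(x-y)
def proj(s,X):
    E=np.array(s["extrinsics"]);c=E[:3,:3]@X+E[:3,3];return s["fx"]*c[0]/c[2]+s["cx"],s["fy"]*c[1]/c[2]+s["cy"]
E
python3 - <<'E'
from h import *
S=setup();import pickle;pickle.dump({k:{a:b for a,b in v.items()} for k,v in S.items()},open("cam.pkl","wb"))
P={"C+-":((385,60),(270,18)),"C++":((93,28),(20,250)),"C-+":((38,362),(303,515)),"C--":((350,395),(548,255)),
"pivot":((175,286),(343,300)),"griptop":((442,427),(668,106)),"tail":((57,221),(193,372)),"lscrew":((246,322),(430,260)),"mat-+":((225,198),(283,238)),"mat--":((335,210),(372,150))}
for k,(t,s) in P.items():
    X,e=tri(S["top"],np.array(t)/4+190-.4,S["side"],np.array(s)/4+[195,265]-.4);print(k,np.round(X*1000,1),round(e*1000,1))
T,Sd=S["top"],S["side"]
for k,t,s in(("cap",(396,268),(387.3,218)),("bottom",(425.8,230.5),(373,178))):
    X,e=tri(T,t,Sd,s);print(k,np.round(X*1000,1),round(e*1000,1),np.round(plane(T,t,.029)*1000,1),np.round(plane(Sd,s,.029)*1000,1))
# amber cap top
X,e=tri(T,(357,177),Sd,(295,180));print("amber",X*1000,e*1000)
E
```

```text
C+- [ 644.6 -110.9   15.4] 0.1
C++ [666.2  50.9  16.2] 0.4
C-+ [482.6  75.4  19. ] 2.6
C-- [463.7 -89.5   4.8] 4.6
pivot [517.1  -4.2  54.7] 2.5
griptop [ 439.7 -144.   101.9] 3.5
tail [552.4  58.5  52.2] 1.4
lscrew [497.2 -41.2  53.6] 1.3
mat-+ [569.5 -23.1  14.9] 1.1
mat-- [562.  -82.9  13.6] 1.2
cap [ 499.4 -344.7   26.4] 3.3 [ 497.5 -344.7   29. ] [ 500.4 -342.7   29. ]
bottom [ 577.9 -413.4   26.6] 0.5 [ 577.2 -412.9   29. ] [ 577.4 -411.7   29. ]
amber [ 670.11474209 -261.86865151  119.54720637] 2.203050149488905
```

Both views agree: the cap axis is about 27 mm high and bottle length measures 104 mm. Lever radius comes out at 160 mm, clamp yaw about -0.131, and clamp origin about (594,-56) mm. Next I move over the cap end and turn.

```bash
echo '[[0.094, 0.0357, -0.0052, 0, 0], [0.094, 0.0357, -0.0052, 0, 0], [0.094, 0.0357, -0.0052, 0, 0], [0.094, 0.0357, -0.0052, 0, 0], [0.094, 0.0357, -0.0052, 0, 0], [0.094, 0.0357, -0.0052, 0, 0], [0.094, 0.0357, -0.0052, 0, 0], [0.094, 0.0357, -0.0052, 0, 0], [0.094, 0.0357, -0.0052, 0, 0], [0.094, 0.0357, -0.0052, 0, 0], [0.094, 0, 0, 0, 0.118], [0.094, 0, 0, 0, 0.118], [0.094, 0, 0, 0, 0.118], [0.094, 0, 0, 0, 0.118], [0.094, 0, 0, 0, 0.118], [0.094, 0, 0, 0, 0.118], [0.094, 0, 0, 0, 0.118], [0.094, 0, 0, 0, 0.118], [0.094, 0, 0, 0, 0.118], [0.094, 0, 0, 0, 0]]' | python3 nudge.py
python3 - <<'E'
from h import *
from bench import robot
import cv2,pickle
w=robot.snapshot("wrist");cv2.imwrite("pics/w1.png",w["color"]);w.pop("color");pickle.dump(w,open("w1.pkl","wb"))
E
```

```text
time: 1.87
tool_pos: [0.5042, -0.348, 0.2051]
ee_rot: [3.141, 0.001, -0.719]
wrist_force: [-0.4, -0.0, 0.2]
width: 0.0939
finger_force: 0.0
```

View pics/w1.png

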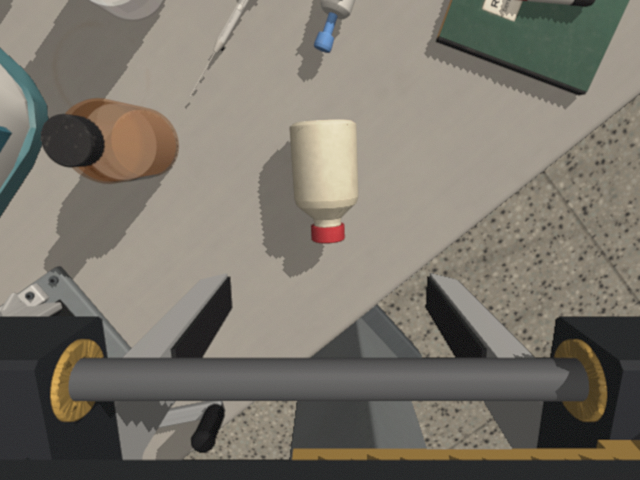

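The wrist view shows the bottle aligned with the fingers: cap at (328,233), flat base at (323,121) and a tapered shoulder at y≈200–222. Next I refine the axis points.

Run:
```python
from h import *
import cv2,pickle
w=pickle.load(open("w1.pkl","rb"));im=cv2.imread("pics/w1.png");c=pickle.load(open("cam.pkl","rb"))
h=cv2.cvtColor(im,cv2.COLOR_BGR2HSV).astype(int)[110:255,280:370]
red=((h[...,0]<8)|(h[...,0]>172))&(h[...,1]>130);cr=(h[...,0]>15)&(h[...,0]<35)&(h[...,1]>35)&(h[...,2]>130)
for k,m in(("red",red),("cream",cr)):
    ys,xs=np.nonzero(m);print(k,xs.min()+280,xs.max()+280,ys.min()+110,ys.max()+110)
    for y in range(ys.min(),ys.max(),6):
        r=xs[ys==y];
        L,R=plane(w,(r.min()+280,y+110.5),.029),plane(w,(r.max()+281,y+110.5),.029);print(y+110,np.round((L+R)/2*1000,1)[:2],round(np.linalg.norm(L-R)*1000,1))
X,e=tri(w,(328,232),c["top"],(396.5,267.5));print(X*1000,e*1000)
X,e=tri(w,(328,232),c["side"],(387.3,218));print(X*1000,e*1000)
```

```text
red 312 343 224 242
224 [ 495.6 -357.4] 2.8
230 [ 500.1 -343.7] 29.5
236 [ 495.9 -340. ] 29.6
cream 282 365 110 244
110 [ 570.5 -422.9] 0.9Traceback (most recent call last):
  File "<stdin>", line 10, in <module>
    return umr_minimum(a, axis, None, out, keepdims, initial, where)
ValueError: zero-size array to reduction operation minimum which has no identity
```

Run:
```python
from h import *
import pickle
w=pickle.load(open("w1.pkl","rb"));c=pickle.load(open("cam.pkl","rb"))
d=np.array([-.755,.655])
print("cam",ray(w,(0,0))[0])
A=plane(w,(328,243),.029)[:2]
for n,p in(("base",(323,121)),("straight end",(325,201)),("cap start",(328,223)),("cap end",(328,243))):
    for z in(.0135,.029,.0445,.058):
        X=plane(w,p,z)[:2];print(n,z,np.round(X*1000,1),"s from capend",np.round((A-X)@d*1000,1))
for X in([.4985,-.3415,.029],[.5,-.343,.029],[.571,-.4045,.029]): print(proj(c["top"],np.array(X)),proj(c["side"],np.array(X)),proj(w,np.array(X)))
```

```text
cam [ 0.55592803 -0.39258769  0.38344736]
base 0.0135 [ 576.4 -404.5] s from capend 109.3
base 0.029 [ 575.6 -404. ] s from capend 108.3
base 0.0445 [ 574.7 -403.5] s from capend 107.3
base 0.058 [ 574.  -403.1] s from capend 106.5
straight end 0.0135 [ 521.  -358.2] s from capend 37.0
straight end 0.029 [ 522.4 -359.6] s from capend 39.1
straight end 0.0445 [ 523.9 -361. ] s from capend 41.1
straight end 0.058 [ 525.2 -362.3] s from capend 42.9
cap start 0.0135 [ 503.2 -346.4] s from capend 15.9
cap start 0.029 [ 505.4 -348.3] s from capend 18.8
cap start 0.0445 [ 507.6 -350.3] s from capend 21.8
cap start 0.058 [ 509.6 -351.9] s from capend 24.3
cap end 0.0135 [ 488.4 -333.4] s from capend -3.8
cap end 0.029 [ 491.2 -335.9] s from capend 0.0
cap end 0.0445 [ 494.1 -338.4] s from capend 3.8
cap end 0.058 [ 496.5 -340.5] s from capend 7.0
(np.float64(394.4481234899285), np.float64(267.58205430430786)) (np.float64(387.7992335518179), np.float64(218.8787852822636)) (np.float64(327.3800934874797), np.float64(233.35443019187028))
(np.float64(395.1201480135083), np.float64(266.86330067506736)) (np.float64(387.54730703647857), np.float64(218.01143810506034)) (np.float64(327.53191853286984), np.float64(231.10730803708472))
(np.float64(422.07148680032816), np.float64(233.4020704242597)) (np.float64(373.75533184580405), np.float64(181.66905271043117)) (np.float64(326.9307023715088), np.float64(124.76113432914708))
```

```bash
echo '[[0.094, -0.0136, -0.0008, 0.015, 0], [0.094, 0, 0, 0.03, 0], [0.094, 0, 0, 0.03, 0], [0.094, 0, 0, 0.03, 0], [0.094, 0, 0, 0.03, 0], [0.094, 0, 0, 0.03, 0], [0.094, 0, 0, 0.02, 0], [0.094, 0, 0, 0.01, 0], [0.094, 0, 0, 0, 0], [0.07, 0, 0, 0, 0], [0.029, 0, 0, 0, 0], [0.029, 0, 0, 0, 0], [0.029, 0, 0, 0, 0], [0.029, 0, 0, 0, 0], [0.029, 0, 0, 0, 0], [0.029, 0, 0, 0, 0], [0.029, 0, 0, 0, 0], [0.029, 0, 0, 0, 0], [0.029, 0, 0, 0, 0], [0.029, 0, 0, 0, 0]]' | python3 nudge.py
```

```text
time: 3.58
tool_pos: [0.4951, -0.3387, 0.0113]
ee_rot: [-3.141, -0.001, -0.717]
wrist_force: [-0.5, 0.9, 5.9]
width: 0.0558
finger_force: 30.0
```

```bash
echo '[[0.029, 0, 0, -0.008, 0], [0.029, 0, 0, -0.008, 0], [0.029, 0, 0, -0.008, 0], [0.029, 0, 0, -0.008, 0], [0.029, 0, 0, 0, 0], [0.029, 0, 0, 0, 0]]' | python3 nudge.py
python3 - <<'E'
from bench import robot
import cv2,numpy as np
a=robot.snapshot("side")["color"][130:260,300:440];b=robot.snapshot("wrist")["color"]
cv2.imwrite("pics/l1.png",np.hstack([cv2.resize(a,(480,446)),cv2.resize(b[60:440,200:473],(320,446))]))
E
```

```text
time: 4.08
tool_pos: [0.4949, -0.3389, 0.0433]
ee_rot: [3.142, -0.002, -0.717]
wrist_force: [-0.1, -0.3, -2.7]
width: 0.0561
finger_force: 30.0
```

View pics/l1.png

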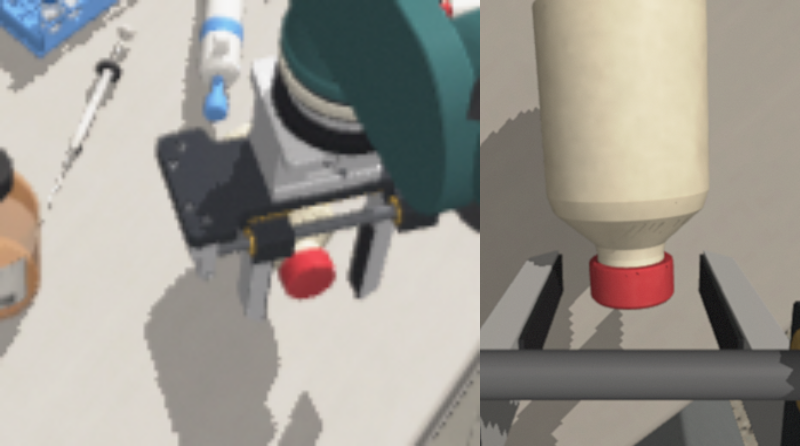

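The bottle is gripped right at the edge of its top and is lifted level: cap between the fingertips, body straight ahead. Next I ease the grip so the base can swing down.

```bash
echo '[[0.0555, 0, 0, 0, 0], [0.0555, 0, 0, 0, 0], [0.0555, 0, 0, 0, 0], [0.0555, 0, 0, 0, 0]]' | python3 nudge.py; echo '[[0.056, 0, 0, 0, 0], [0.056, 0, 0, 0, 0], [0.056, 0, 0, 0, 0]]' | python3 nudge.py
```

```text
time: 4.52
tool_pos: [0.4944, -0.3384, 0.0421]
ee_rot: [3.141, 0.001, -0.717]
wrist_force: [0.3, 0.7, -2.6]
width: 0.056
finger_force: 29.7
time: 4.77
tool_pos: [0.4946, -0.3385, 0.0425]
ee_rot: [3.142, -0.0, -0.717]
wrist_force: [0.2, -0.2, -2.0]
width: 0.0564
finger_force: 21.2
```

```bash
echo '[[0.0565, 0, 0, 0, 0], [0.0565, 0, 0, 0, 0], [0.0565, 0, 0, 0, 0]]' | python3 nudge.py; echo '[[0.0568, 0, 0, 0, 0], [0.0568, 0, 0, 0, 0], [0.0568, 0, 0, 0, 0]]' | python3 nudge.py
python3 - <<'E'
from bench import robot
import cv2,numpy as np
b=robot.snapshot("wrist")["color"];print(robot.get_obs()["wrist_torque"])
cv2.imwrite("pics/l2.png",b)
E
```

```text
time: 5.02
tool_pos: [0.4948, -0.3387, 0.043]
ee_rot: [-3.142, -0.001, -0.717]
wrist_force: [-1.2, 0.6, -0.1]
width: 0.0566
finger_force: 11.0
time: 5.27
tool_pos: [0.4947, -0.3386, 0.0427]
ee_rot: [3.142, -0.0, -0.717]
wrist_force: [-0.6, 0.4, -0.4]
width: 0.0572
finger_force: 8.0
[0.17691173 0.07318379 0.00065338]
```

View pics/l2.png

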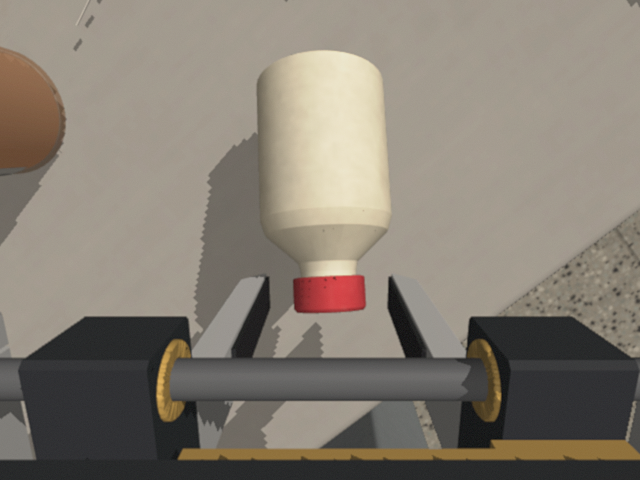

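Easing to about 8 N let the base swing down onto the worktop: the base end now looks smaller, from (257,80) to (383,75), than the shoulder. I'll follow the tipping arc about the base edge.

```bash
echo '[[0.0567, 0.0058, 0, -0.0066, 0], [0.0567, 0.0058, 0, -0.0066, 0], [0.0567, 0.007, 0, -0.0055, 0], [0.0567, 0.007, 0, -0.0055, 0], [0.0567, 0.0078, 0, -0.0042, 0], [0.0567, 0.0078, 0, -0.0042, 0], [0.0567, 0.0084, 0, -0.0028, 0], [0.0567, 0.0084, 0, -0.0028, 0], [0.0567, 0, 0, 0, 0], [0.0567, 0, 0, 0, 0]]' | python3 nudge.py
python3 - <<'E'
from bench import robot
import cv2,numpy as np
a=robot.snapshot("side")["color"][130:260,300:440];b=robot.snapshot("wrist")["color"]
cv2.imwrite("pics/l3.png",np.hstack([cv2.resize(a,(400,371)),cv2.resize(b,(400,371))]))
E
```

```text
time: 6.15
tool_pos: [0.5393, -0.3776, 0.082]
ee_rot: [3.142, -0.002, -0.717]
wrist_force: [-0.8, 0.5, 2.7]
width: 0.0567
finger_force: 4.8
```

View pics/l3.png

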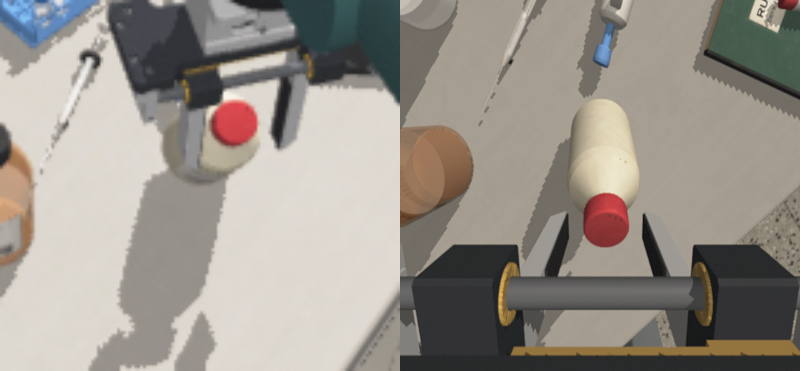

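The bottle is now tilted to roughly 60°, cap top at (606,222) in the wrist half. I continue the arc to upright.

```bash
echo '[[0.0567, 0.0087, 0, -0.0013, 0], [0.0567, 0.0087, 0, -0.0013, 0], [0.0567, 0.0088, 0, 0.0003, 0], [0.0567, 0.0088, 0, 0.0003, 0], [0.0567, 0.0086, 0, 0.0012, 0], [0.0567, 0.0086, 0, 0.0015, 0], [0.0567, 0, 0, 0.001, 0], [0.0567, 0, 0, 0, 0], [0.0567, 0, 0, 0, 0]]' | python3 nudge.py
python3 - <<'E'
from bench import robot
import cv2,numpy as np
S=robot.snapshot("side");T=robot.snapshot("top");W=robot.snapshot("wrist");a=S["color"][130:260,300:440];b=W["color"]
cv2.imwrite("pics/l4.png",np.hstack([cv2.resize(a,(400,371)),cv2.resize(b,(400,371))]));import pickle;pickle.dump((S,T,W),open("l4.pkl","wb"))
print(robot.get_obs()["wrist_torque"])
E
```

```text
time: 7.0
tool_pos: [0.5774, -0.4101, 0.0788]
ee_rot: [-3.141, 0.001, -0.717]
wrist_force: [0.7, 1.6, 1.2]
width: 0.0565
finger_force: 2.2
[ 0.30411076 -0.0967226   0.05012934]
```

View pics/l4.png

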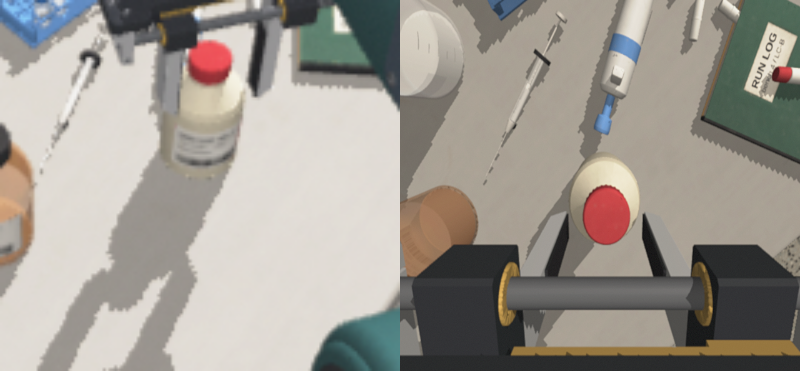

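The bottle stands nearly upright, label visible, cap at (607,215) in the wrist half. I open gently so it settles flat, then measure it.

```bash
echo '[[0.0575, 0, 0, 0, 0], [0.058, 0, 0, 0, 0], [0.0585, 0, 0, 0, 0], [0.06, 0, 0, 0, 0], [0.065, 0, 0, 0, 0], [0.075, 0, 0, 0, 0], [0.085, 0, 0, 0, 0], [0.094, 0, 0, 0, 0], [0.094, 0, 0, 0, 0], [0.094, 0, 0, 0, 0]]' | python3 nudge.py
python3 - <<'E'
from h import *
from bench import robot
import cv2
S={n:robot.snapshot(n) for n in("side","top","wrist")}
for n,s in S.items():
    h=cv2.cvtColor(s["color"],cv2.COLOR_BGR2HSV).astype(int)
    m=(((h[...,0]<8)|(h[...,0]>172))&(h[...,1]>130)&(h[...,2]>70)).astype(np.uint8)
    for c in cv2.findContours(m,0,2)[0]:
        if cv2.contourArea(c)>40: print(n,cv2.contourArea(c),cv2.boundingRect(c),np.round(cv2.minEnclosingCircle(c)[0],1))
for z in(.098,.105):print(z,proj(S["side"],np.array([.577,-.41,z])),proj(S["wrist"],np.array([.577,-.41,z])),proj(S["top"],np.array([.577,-.41,z])))
w=S["wrist"]["color"];cv2.imwrite("pics/r1.png",np.hstack([cv2.resize(S["side"]["color"][130:260,300:440],(400,371)),cv2.resize(w,(400,371))]))
E
```

```text
time: 7.98
tool_pos: [0.5776, -0.4111, 0.0791]
ee_rot: [3.141, -0.0, -0.717]
wrist_force: [-0.5, -0.1, -0.1]
width: 0.0931
finger_force: 0.0
side 118.5 (89, 293, 13, 17) [ 94.2 300.9]
side 944.5 (0, 243, 31, 67) [ 11.6 275.7]
side 158.0 (365, 147, 15, 15) [371.5 154.1]
side 164.5 (222, 101, 16, 16) [229.8 107.9]
side 108.0 (310, 7, 13, 12) [316.  12.]
top 175.0 (609, 199, 18, 19) [618.5 207. ]
top 58.5 (0, 159, 8, 13) [  1.5 165. ]
top 97.0 (378, 71, 13, 14) [383.9  77.7]
top 114.5 (554, 56, 13, 13) [560.  62.]
wrist 4231.5 (281, 249, 74, 76) [317.6 286.7]
wrist 425.5 (596, 88, 30, 20) [610.5  97.5]
0.098 (np.float64(375.464073333012), np.float64(158.11063363925297)) (np.float64(328.4300815988168), np.float64(311.65666278348436)) (np.float64(431.888548600509), np.float64(223.8854536837433))
0.105 (np.float64(375.7595112036952), np.float64(155.90771771046053)) (np.float64(328.4461244260982), np.float64(318.4291384097121)) (np.float64(432.7043374457717), np.float64(223.14701692723705))
```

View pics/r1.png

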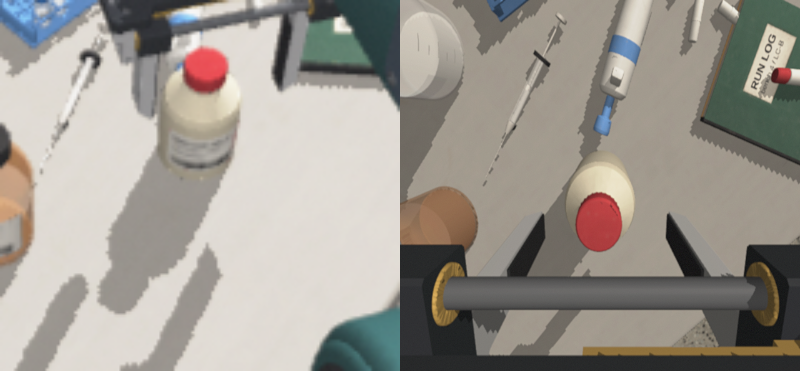

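The bottle stands upright and free of the fingers. Next I locate its cap top.

Run:
```python
from h import *
from bench import robot
S=robot.snapshot("side");w=robot.snapshot("wrist")
for q in((318,288),(318,285)):print(np.round(plane(w,q,.105)*1000,1))
print(plane(S,(371.5,152.5),.105)*1000)
X,e=tri(w,(318,288),S,(371.8,152.5));print(X*1000,e*1000)
```

```text
[ 590.  -415.6  105. ]
[ 591.  -416.4  105. ]
[ 588.61228277 -412.54477758  105.        ]
[ 589.19049041 -414.89475561  102.2046166 ] 0.14599713684847954
```

Cap top comes out at (589,-414.5,102~105) mm, consistent with standing upright. I regrip centred on the straight body.

```bash
echo '[[0.094, 0.0108, -0.0049, 0, 0], [0.094, 0, 0, 0.01, 0], [0.094, 0, 0, 0.01, 0], [0.094, 0, 0, 0.009, 0], [0.094, 0, 0, 0, 0], [0.075, 0, 0, 0, 0], [0.065, 0, 0, 0, 0], [0.05, 0, 0, 0, 0], [0.05, 0, 0, 0, 0], [0.05, 0, 0, 0, 0], [0.05, 0, 0, 0, 0], [0.05, 0, 0, 0, 0], [0.05, 0, 0, 0, 0]]' | python3 nudge.py; echo '[[0.05, 0, 0, -0.01, 0], [0.05, 0, 0, -0.025, 0], [0.05, 0, 0, -0.025, 0], [0.05, 0, 0, -0.025, 0], [0.05, 0, 0, 0, 0], [0.05, 0, 0, 0, 0]]' | python3 nudge.py
```

```text
time: 9.32
tool_pos: [0.5892, -0.4146, 0.0506]
ee_rot: [3.141, -0.001, -0.717]
wrist_force: [-0.7, 0.0, 1.8]
width: 0.0576
finger_force: 30.0
time: 9.82
tool_pos: [0.5899, -0.415, 0.1372]
ee_rot: [-3.141, -0.004, -0.717]
wrist_force: [-0.1, 0.1, -2.3]
width: 0.0576
finger_force: 30.0
```

```bash
echo '[[0.05, -0.00855, -0.0096, 0, 0], [0.05, -0.0171, -0.0192, 0, 0], [0.05, -0.0171, -0.0192, 0, 0], [0.05, -0.0171, -0.0192, 0, 0], [0.05, -0.0171, -0.0192, 0, 0], [0.05, -0.0171, -0.0192, 0, 0], [0.05, -0.0171, -0.0192, 0, 0], [0.05, -0.0171, -0.0192, 0, 0], [0.05, -0.0171, -0.0192, 0, 0], [0.05, -0.0171, -0.0192, 0, 0], [0.05, -0.0171, -0.0192, 0, 0], [0.05, -0.0171, -0.0192, 0, 0], [0.05, -0.0171, -0.0192, 0, 0], [0.05, -0.0171, -0.0192, 0, 0], [0.05, -0.00855, -0.0096, 0, 0], [0.05, 0, 0, 0, 0], [0.05, 0, 0, 0, 0]]' | python3 nudge.py
python3 - <<'E'
from h import *
from bench import robot
import cv2
S={n:robot.snapshot(n) for n in("side","top")}
print(robot.get_obs()["tool_pos"])
a=cv2.resize(S["side"]["color"][205:395,195:375],(568,600));cv2.imwrite("pics/p1.png",a)
E
```

```text
time: 11.23
tool_pos: [0.5843, -0.0541, 0.1334]
ee_rot: [3.139, 0.002, -0.716]
wrist_force: [-0.3, -1.1, -2.3]
width: 0.0574
finger_force: 30.0
[ 0.58482763 -0.05551992  0.1341158 ]
```

View pics/p1.png

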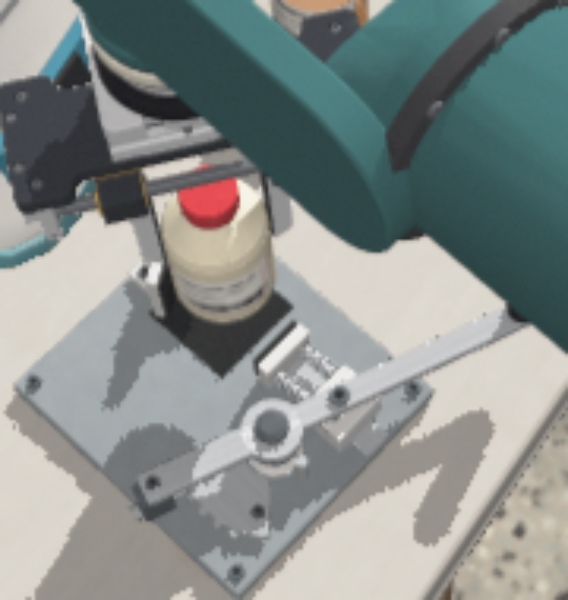

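The bottle hangs upright over the mat between the vee and the sliding jaw. I have now viewed 11 pictures, one over the limit of 10, so from here I check only by numbers. Next I lower it onto the mat.

```bash
echo '[[0.05, 0, 0, 0.01, 0], [0.05, 0, 0, 0.015, 0], [0.05, 0, 0, 0.015, 0], [0.05, 0, 0, 0.012, 0], [0.05, 0, 0, 0.008, 0], [0.05, 0, 0, 0.004, 0], [0.05, 0, 0, 0, 0], [0.05, 0, 0, 0, 0]]' | python3 nudge.py; echo '[[0.05, 0, 0, 0.002, 0], [0.05, 0, 0, 0.001, 0], [0.05, 0, 0, 0, 0]]' | python3 nudge.py
```

```text
time: 12.0
tool_pos: [0.5855, -0.0547, 0.0712]
ee_rot: [-3.141, -0.001, -0.718]
wrist_force: [0.3, -0.1, -1.5]
width: 0.0579
finger_force: 30.0
time: 12.25
tool_pos: [0.5855, -0.0544, 0.0684]
ee_rot: [-3.141, -0.001, -0.717]
wrist_force: [0.7, 0.3, -2.3]
width: 0.0579
finger_force: 30.0
```

```bash
echo '[[0.05, 0, 0, 0.0015, 0], [0.05, 0, 0, 0.001, 0], [0.05, 0, 0, 0, 0]]' | python3 nudge.py; echo '[[0.05, 0, 0, 0.001, 0], [0.05, 0, 0, 0.0005, 0], [0.05, 0, 0, 0, 0]]' | python3 nudge.py
```

```text
time: 12.5
tool_pos: [0.5854, -0.0544, 0.0655]
ee_rot: [-3.141, -0.0, -0.717]
wrist_force: [-0.4, -0.0, -2.1]
width: 0.0578
finger_force: 30.0
time: 12.75
tool_pos: [0.5856, -0.0545, 0.0651]
ee_rot: [-3.141, -0.001, -0.717]
wrist_force: [-1.5, -0.1, 3.5]
width: 0.0577
finger_force: 30.0
```

Contact with the mat is at +3.5 N, at the height expected. I release, rise, and check the cap position.

```bash
echo '[[0.058, 0, 0, 0, 0], [0.0585, 0, 0, 0, 0], [0.06, 0, 0, 0, 0], [0.07, 0, 0, 0, 0], [0.085, 0, 0, 0, 0], [0.094, 0, 0, 0, 0], [0.094, 0, 0, 0, 0], [0.094, 0, 0, -0.01, 0], [0.094, 0, 0, -0.025, 0], [0.094, 0, 0, -0.025, 0], [0.094, 0, 0, -0.025, 0], [0.094, 0, 0, -0.01, 0], [0.094, 0, 0, 0, 0]]' | python3 nudge.py
echo '[[0.094, 0, 0, 0, -0.12], [0.094, 0, 0, 0, -0.12], [0.094, 0, 0, 0, -0.12], [0.094, 0, 0, 0, -0.12], [0.094, 0, 0, 0, -0.12], [0.094, 0, 0, 0, -0.12], [0.094, 0, 0, 0, -0.12], [0.094, 0, 0, 0, -0.12], [0.094, 0, 0, 0, -0.12], [0.094, 0, 0, 0, -0.12], [0.094, 0, 0, 0, -0.12], [0.094, 0, 0, 0, -0.12], [0.094, 0, 0, 0, -0.12], [0.094, 0, 0, 0, -0.12], [0.094, 0, 0, 0, -0.1], [0.094, 0, 0, 0, 0]]' | python3 nudge.py
cat > cap.py <<'E'
from h import *
from bench import robot
import cv2
S={n:robot.snapshot(n) for n in("side","top")}
P=[]
for n,b in(("side",(225,255,300,320)),("top",(235,180,300,245))):
    h=cv2.cvtColor(S[n]["color"],cv2.COLOR_BGR2HSV).astype(int)
    m=(((h[...,0]<8)|(h[...,0]>172))&(h[...,1]>130)&(h[...,2]>70)).astype(np.uint8)
    for c in cv2.findContours(m,0,2)[0]:
        x,y,w,k=cv2.boundingRect(c)
        if cv2.contourArea(c)>15 and 180<x<330 and 150<y<330: p=(x+w/2,y+k/2);print(n,(x,y,w,k),np.round(plane(S[n],p,.112)*1000,1));P.append((S[n],p))
if len(P)==2:
    X,e=tri(*P[0],*P[1]);print("cap centre",np.round(X*1000,1),e)
E
python3 cap.py
```

```text
time: 13.83
tool_pos: [0.5874, -0.0548, 0.1634]
ee_rot: [-3.138, -0.007, -0.717]
wrist_force: [0.1, -0.3, -0.4]
width: 0.0939
finger_force: 0.0
time: 15.17
tool_pos: [0.5843, -0.0542, 0.1569]
ee_rot: [-3.138, 0.001, 1.064]
wrist_force: [-0.8, -0.7, 0.1]
width: 0.0941
finger_force: 0.0
top (246, 215, 15, 15) [584.2 -54.4 112. ]
```

Top view puts the cap at (584,-54), so the bottle stands within the seat window. Next I go over the lever grip.

```bash
echo '[[0.094, -0.0249, -0.0139, 0, 0], [0.094, -0.0249, -0.0139, 0, 0], [0.094, -0.0249, -0.0139, 0, 0], [0.094, -0.0249, -0.0139, 0, 0], [0.094, -0.0249, -0.0139, 0, 0], [0.094, -0.0249, -0.0139, 0, 0], [0.094, 0, 0, 0, 0], [0.094, 0, 0, 0, 0]]' | python3 nudge.py
python3 cap.py
python3 - <<'E'
from h import *
from bench import robot
import cv2
w=robot.snapshot("wrist");g=w["color"].max(2)
print(proj(w,np.array([.439,-.1445,.095])),proj(w,np.array([.439,-.1445,.05])))
m=(g<60).astype(np.uint8);n,l,st,c=cv2.connectedComponentsWithStats(m)
for i in range(1,n):
    if st[i,4]>150: print(st[i],np.round(c[i]),np.round(plane(w,c[i],.085)*1000))
E
```

```text
time: 15.93
tool_pos: [0.439, -0.1448, 0.1588]
ee_rot: [3.141, -0.0, 1.059]
wrist_force: [1.1, 0.1, -0.1]
width: 0.0941
finger_force: 0.0
side (255, 275, 18, 19) [586.2 -53.9 112. ]
top (247, 215, 13, 7) [592.4 -54.4 112. ]
cap centre [590.4 -54.6 108.4] 0.005628184839414521
(np.float64(326.09223946886004), np.float64(258.48704201694716)) (np.float64(326.3719873281243), np.float64(242.06293272641614))
[423   0 104  88 879] [485.  51.] [582. -81.  85.]
[391  25  18  50 187] [400.  49.] [538. -56.  85.]
[190 121  65 104 242] [221. 170.] [408. -64.  85.]
[313 231  32  40 962] [328. 251.] [ 441. -143.   85.]
[    0   277   640   203 38803] [294. 408.] [ 361. -235.   85.]
```

The wrist blob at (328,251) confirms the grip at about (440,-144). I descend and pinch.

```bash
echo '[[0.06, 0, 0, 0.01, 0], [0.06, 0, 0, 0.02, 0], [0.06, 0, 0, 0.02, 0], [0.06, 0, 0, 0.02, 0], [0.06, 0, 0, 0.02, 0], [0.06, 0, 0, 0.01, 0], [0.06, 0, 0, 0, 0], [0.04, 0, 0, 0, 0], [0.03, 0, 0, 0, 0], [0.012, 0, 0, 0, 0], [0.012, 0, 0, 0, 0], [0.012, 0, 0, 0, 0], [0.012, 0, 0, 0, 0], [0.012, 0, 0, 0, 0], [0.012, 0, 0, 0, 0]]' | python3 nudge.py
python3 -c "
from bench import robot;o=robot.get_obs();print(o['joint_positions'],o['wrist_torque'])"
```

```text
time: 17.33
tool_pos: [0.4401, -0.1446, 0.0595]
ee_rot: [3.14, 0.0, 1.063]
wrist_force: [0.2, 0.5, 1.6]
width: 0.0195
finger_force: 30.0
[-4.39904427e-01 -2.95463089e-02  1.78609884e+00 -1.09409697e-04
  1.38374121e+00  6.82084972e-02] [-0.01819542 -0.05763884  0.06693613]
```

Pinched at 19.5 mm, lever angle -0.496, as predicted. I swing it in small steps and log the tangential force to count the clicks.

```bash
cat > an.py <<'E'
import re,numpy as np,sys
t=open("log.txt").read()
f=lambda k:np.array([[float(x) for x in m.split(",")] for m in re.findall(k+r": \[(.*?)\]",t)])
p,F,r=f("tool_pos"),f("wrist_force"),f("ee_rot")
c=np.array([.516,-.0042])
for a,b,y in zip(p,F,r):
    v=a[:2]-c;al=np.arctan2(v[0],-v[1]);tg=np.array([np.cos(al),np.sin(al)]);
    print("phi %.3f r %.1f Ft %.1f Fr %.1f Fz %.1f yawerr %.3f"%(al+.496,1e3*np.hypot(*v),-b[:2]@tg,b[:2]@v/np.hypot(*v),b[2],y[2]-al-1.5708))
E
(echo '[[0.012, 0.0001, 0.0048, 0, -0.03], [0.012, 0, 0, 0, 0]]' | python3 nudge.py; echo '[[0.012, 0.0001, 0.0048, 0, -0.03], [0.012, 0, 0, 0, 0]]' | python3 nudge.py; echo '[[0.012, 0.0001, 0.0048, 0, -0.03], [0.012, 0, 0, 0, 0]]' | python3 nudge.py; echo '[[0.012, 0.0001, 0.0048, 0, -0.03], [0.012, 0, 0, 0, 0]]' | python3 nudge.py; echo '[[0.012, 0.0001, 0.0048, 0, -0.03], [0.012, 0, 0, 0, 0]]' | python3 nudge.py; echo '[[0.012, 0.0001, 0.0048, 0, -0.03], [0.012, 0, 0, 0, 0]]' | python3 nudge.py; echo '[[0.012, 0.0001, 0.0048, 0, -0.03], [0.012, 0, 0, 0, 0]]' | python3 nudge.py; echo '[[0.012, 0.0001, 0.0048, 0, -0.03], [0.012, 0, 0, 0, 0]]' | python3 nudge.py; echo '[[0.012, 0.0001, 0.0048, 0, -0.03], [0.012, 0, 0, 0, 0]]' | python3 nudge.py) >> log.txt; python3 an.py
```

```text
phi 0.023 r 159.6 Ft 4.8 Fr 0.4 Fz 6.5 yawerr -0.005
phi 0.053 r 159.7 Ft 4.7 Fr -0.4 Fz 5.8 yawerr -0.005
phi 0.077 r 159.7 Ft 8.5 Fr 0.4 Fz 7.9 yawerr 0.001
phi 0.111 r 159.6 Ft 4.7 Fr 0.3 Fz 4.9 yawerr -0.002
phi 0.146 r 159.7 Ft 1.7 Fr 0.2 Fz 2.7 yawerr -0.008
phi 0.174 r 159.8 Ft 4.7 Fr 0.5 Fz 5.1 yawerr -0.006
phi 0.202 r 159.9 Ft 5.1 Fr 0.5 Fz 6.2 yawerr -0.004
phi 0.232 r 160.0 Ft 5.4 Fr -0.5 Fz 6.5 yawerr -0.003
phi 0.260 r 159.9 Ft 6.7 Fr 0.7 Fz 7.2 yawerr -0.002
```

First click at phi ≈0.10 (force 8.5 → 1.7 N). I continue.

```bash
rm log.txt; (echo '[[0.012, 0.0001, 0.0032, 0, -0.02], [0.012, 0, 0, 0, 0]]' | python3 nudge.py; echo '[[0.012, 0.0001, 0.0032, 0, -0.02], [0.012, 0, 0, 0, 0]]' | python3 nudge.py; echo '[[0.012, 0.0001, 0.0032, 0, -0.02], [0.012, 0, 0, 0, 0]]' | python3 nudge.py; echo '[[0.012, 0.0001, 0.0032, 0, -0.02], [0.012, 0, 0, 0, 0]]' | python3 nudge.py; echo '[[0.012, 0.0001, 0.0032, 0, -0.02], [0.012, 0, 0, 0, 0]]' | python3 nudge.py; echo '[[0.012, 0.0001, 0.0048, 0, -0.03], [0.012, 0, 0, 0, 0]]' | python3 nudge.py; echo '[[0.012, 0.0001, 0.0048, 0, -0.03], [0.012, 0, 0, 0, 0]]' | python3 nudge.py) >> log.txt; python3 an.py
```

```text
phi 0.275 r 160.0 Ft 8.1 Fr 0.5 Fz 8.5 yawerr 0.002
phi 0.291 r 159.9 Ft 8.9 Fr 0.3 Fz 7.8 yawerr 0.006
phi 0.320 r 160.0 Ft 3.9 Fr 0.4 Fz 4.1 yawerr -0.003
phi 0.342 r 160.0 Ft 3.7 Fr -0.4 Fz 5.2 yawerr -0.004
phi 0.363 r 160.1 Ft 3.5 Fr 0.6 Fz 4.8 yawerr -0.005
phi 0.390 r 160.2 Ft 6.2 Fr 0.1 Fz 7.1 yawerr -0.002
phi 0.420 r 160.2 Ft 7.4 Fr 1.1 Fz 6.1 yawerr -0.002
```

Second click at ≈0.30. The third should come at ≈0.50, with its notch at ≈0.60.

```bash
rm log.txt; (echo '[[0.012, 0.0001, 0.0048, 0, -0.03], [0.012, 0, 0, 0, 0]]' | python3 nudge.py; echo '[[0.012, 0.0001, 0.0032, 0, -0.02], [0.012, 0, 0, 0, 0]]' | python3 nudge.py; echo '[[0.012, 0.0001, 0.0032, 0, -0.02], [0.012, 0, 0, 0, 0]]' | python3 nudge.py; echo '[[0.012, 0.0001, 0.0032, 0, -0.02], [0.012, 0, 0, 0, 0]]' | python3 nudge.py;  echo '[[0.012, 0.0001, 0.0032, 0, -0.02], [0.012, 0, 0, 0, 0]]' | python3 nudge.py; echo '[[0.012, 0.0001, 0.0032, 0, -0.02], [0.012, 0, 0, 0, 0]]' | python3 nudge.py) >> log.txt; python3 an.py; python3 cap.py
```

```text
phi 0.449 r 160.3 Ft 7.7 Fr 0.5 Fz 6.9 yawerr -0.000
phi 0.465 r 160.3 Ft 8.0 Fr 0.3 Fz 8.1 yawerr 0.002
phi 0.480 r 160.3 Ft 10.2 Fr -0.2 Fz 8.3 yawerr 0.007
phi 0.502 r 160.2 Ft 7.6 Fr 0.9 Fz 4.7 yawerr 0.005
phi 0.526 r 160.2 Ft 6.5 Fr 1.0 Fz 4.9 yawerr 0.001
phi 0.548 r 160.3 Ft 5.0 Fr 0.3 Fz 5.5 yawerr -0.001
side (251, 272, 18, 19) [595.5 -54.6 112. ]
```

Third click passed at ≈0.50, and the bottle moved 9 mm home against the vee. I settle in the notch centre and check stability.

```bash
rm log.txt; (echo '[[0.012, 0.0001, 0.0032, 0, -0.02], [0.012, 0, 0, 0, 0]]' | python3 nudge.py; echo '[[0.012, 0.0001, 0.0032, 0, -0.02], [0.012, 0, 0, 0, 0], [0.012, 0, 0, 0, 0]]' | python3 nudge.py; echo '[[0.012, 0, 0, 0, 0], [0.012, 0, 0, 0, 0], [0.012, 0, 0, 0, 0], [0.012, 0, 0, 0, 0], [0.012, 0, 0, 0, 0], [0.012, 0, 0, 0, 0]]' | python3 nudge.py) >> log.txt; python3 an.py; tail -7 log.txt; python3 cap.py
python3 - <<'E'
from h import *
from bench import robot
import cv2,pickle
c0=pickle.load(open("cam.pkl","rb"))["top"]["color"];c1=robot.snapshot("top")["color"]
d=np.abs(c0[165:210,335:380].astype(int)-c1[165:210,335:380]).max(2);print("amber diff px",(d>40).sum())
E
```

```text
phi 0.567 r 160.3 Ft 7.0 Fr 1.5 Fz 6.2 yawerr 0.000
phi 0.583 r 160.3 Ft 9.4 Fr 1.6 Fz 6.3 yawerr 0.003
phi 0.583 r 160.3 Ft 8.5 Fr 0.7 Fz 6.8 yawerr 0.003
finger_force: 30.0
time: 22.02
tool_pos: [0.5299, -0.1639, 0.0594]
ee_rot: [-3.136, 0.002, 1.661]
wrist_force: [-8.4, -1.4, 6.8]
width: 0.0198
finger_force: 30.0
side (251, 272, 18, 19) [595.5 -54.6 112. ]
amber diff px 61
```

Run:
```python
from h import *
from bench import robot
import cv2,pickle
c=pickle.load(open("cam.pkl","rb"))
for n,(x0,y0,x1,y1) in(("top",(335,160,385,215)),("side",(270,165,325,230))):
    for im in(c[n]["color"],robot.snapshot(n)["color"]):
        k=im[y0:y1,x0:x1];h=cv2.cvtColor(k,cv2.COLOR_BGR2HSV).astype(int)
        for m in(k.max(2)<60,(h[...,1]>110)&(h[...,0]<20)&(h[...,2]>70)):
            ys,xs=np.nonzero(m);print(n,len(xs),np.round([np.median(xs)+x0,np.median(ys)+y0],1) if len(xs) else "")
print(robot.get_obs()["time"])
```

```text
top 9 [356. 185.]
top 157 [361. 192.]
top 5 [355. 185.]
top 186 [360. 192.]
side 113 [293. 185.]
side 117 [304. 189.]
side 512 [294. 185.]
side 45 [284. 188.]
22.2667
```

The amber bottle has not moved in the top view (the arm hides it in the side view). Everything is held steady, so I hand the job in.

```bash
python3 -c "
from bench import robot;print(robot.close_job())"
```

```text
the job is handed in; nothing more can be done
None
```

The job is handed in with no verdict shown: the bottle stands upright on the mat, pressed against the vee, and the lever is held just past its third click (about 22 s of the 67 s used); the amber bottle is unmoved in the top view, but I viewed 11 pictures, one over the limit of 10.

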